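Load a jar into the spring-feed shaker rack

ROBOT

A 6-joint arm with a two-finger parallel gripper is mounted at the origin on a cart in front of the work surface, level with it; the furniture and walls round the work are solid. World frame = base frame: x ahead of the robot, y to its left, z up, the work surface at z = 0. Lengths are in m, angles in degrees, forces in N, time in s.
With the tool pointing down it reaches from about 0.4 to 0.825 m from the base axis. Payload 7 kg.
Tool frame: the origin (TCP) lies between the finger pads; the fingertips stand 25 mm ahead of it and the grasp point (between the pads) lies 6 mm ahead of it; z points along the fingers, y is the line along which they close (so a half turn about z gives the same grasp; the last joint's range is limited). The gripper opens to 88 mm and grips with 3 to 60 N. Pads are 19 mm wide; open, the fingers measure 130 mm over their backs; the gripper's body (78 mm by 193 mm) begins 47 mm behind the grasp point.
Start: joints at [80.163, 20.546, 0.682, 0, -70.136, -16.507], TCP at [0.3, 0.605, 0.252] pointing down, gripper open.
Joint ranges: [-176.03, 176.03], [-82.01, 121.73], [-58.28, 71.71], [-173.87, 95.51], [-174.79, -0.11], [-173.66, 173.66]. Speed limits (degrees/s): [136.94, 136.94, 172.46, 180, 180, 180].

INTERFACE

Orientations are given as [roll, pitch, yaw] about the fixed x, y, z axes, in that order (R = Rz(yaw) Ry(pitch) Rx(roll)).
In Python, from plant import ctrl, viewer, workorder, sensors gives the robot as it stands (ctrl), with the cameras (viewer), the job (workorder) and the readings (sensors).
- The arm moves only by the tool drive_effector, called after "Call:" as name(argument=value, ...) on one line, values as JSON. Schema: {"type":"object","properties":{"deltas":{"type":"array","items":{"type":"object","properties":{"xyz":{"type":"array","items":{"type":"number"},"minItems":3,"maxItems":3},"yaw":{"type":"number"},"jaw":{"type":"number"}},"additionalProperties":false,"required":["jaw"]},"minItems":1,"maxItems":8},"only":{"type":"string"},"quiet":{"type":"boolean"},"lines":{"type":"string"}},"required":["deltas"],"additionalProperties":false}. deltas is a list of rows, 1 to 8 of them, each an object with the fields xyz (a list: dx, dy, dz in fractions of the full range, 1 being 0.5 m), yaw (a turn about the tool's z in parts of the range, where 1.0 means 180 degrees), jaw (the finger opening in m); a field left out counts as zero (the opening has to be given); each row is the pose to reach, as a shift and turn from the pose commanded when the call began, along the tool's axes at that moment; what a row does not reach only later rows make up. A row lasts 1/8 s, in which the tool goes at most 0.0625 m and 10.7 degrees, less where a joint would pass 70% of its speed; a pose out of reach is approached as far as the arm can. The fingers move at their own pace and stop on an object; the grip force is fixed at half the most. Time passes only in rows, so rows that do not move let the fingers close. The tool returns the time, the measured TCP pose, the force, the opening and the grip force at its end. only (a regular expression) keeps the lines of the reply that match it, lines (a string "A,B") keeps lines A to B, and quiet returns only ok. Input that does not fit is refused with a message, and nothing moves.
- sensors.get_obs(): the state, without advancing time (a new reading comes with each control period).
- viewer.snapshot(name): name is "side" or "top"; returns a dict with "frame" (400x640x3 uint8, red, green, blue), "z_map" (400x640 float32, m along the optical axis (not along the pixel's ray), 0 where there is no reading), "fovy" (degrees; the focal length in pixels is half the picture's height over the tangent of half this angle, whatever the lens; pixels are square), "cx", "cy" (the principal point, pixels), "R" (3x3) and "t" (3): a world point X has camera coordinates R X + t. Camera axes: x right, y down, z forward; pixel columns grow to the right and rows downward; lengths in m; the calibration is good to about 2 mm. A picture is of the moment at which its call begins.
- workorder.close_job(): hands the job in; it is judged then, once.
The state is a dict: "clock": time; "joint_pos": joint angles; "qvel": joint speeds; "tau": joint torques, N m; "tool_pos": TCP position; "orientation": TCP orientation; "force": force on the tool from outside, world axes, zero at the start; "moment": the same for the moment, N m; "opening": finger opening in m; "gripper_force": force on a finger pad.
Only numpy, scipy, OpenCV 4.12 (cv2) and the standard library are available. Lean on these libraries where they do the work, as an engineer would, in place of code of your own. Each camera call takes 0.05 s, during which the arm holds its last target. There are 200 camera calls.

TASK

Load the spice jar into the spring-feed rack: draw the pusher back by the ball knob of its handle, gently, until it meets the rubber stop, swing the handle sideways into the notch there and let go so that it stays cocked, then stand the jar upright in the lane between the pusher and the end lip. Last, swing the handle upright out of the notch and ease the pusher forward, without letting it snap, until it holds the jar against the lip, and let go. Do not knock the jar over and leave the ramekin and the cup where they are.

Things in the scene. Friction and masses are not known exactly. Their poses are not given: they have to be found in the camera images.
- rack: steel spring-feed rack fixed to the worktop, 280 x 80 mm, x -117 to +163 mm. Origin at the underside in mid lane; x runs along the lane, y across it, z up. Lane floor at z = 8 mm, 54 mm wide between two rails whose tops are at z = 20 mm. At x > -29 mm a slotted metal guide on legs (80 mm wide, top at z = 89 mm) covers the lane; jars go in between it and the end lip.
- lane_end (a point): on the lane floor at the inner face of the end lip (rack x = -110, y = 0, z = 8 mm); axes as the rack's. The lip is 42 mm high above this point. The jar held against the lip has its centre 22 mm from here toward the rack's +x.
- slot_line (a point): on the guide's slot (rack x = 10, y = 0, z = 84 mm): the handle's stalk at rest. The slot runs along +x to its stop, an end bar backed by a rubber buffer; just before it a notch opens to +y. The guide is clamped at a different, unmeasured x each time: the stalk meets the stop at a travel of 75 to 106 mm, and only from there to 5 mm before it can the handle swing into the notch.
- pusher_face (a point): middle of the pusher's flat black front face (rack x = -95 mm + joint pusher, y = 0, z = 42 mm); the face is 46 mm wide and 60 mm high; axes as the rack's
- pusher (a joint): travel of the pusher along the rack's +x, m: 0 = at rest near the lip, grows as it is drawn back; about 0.029 with the jar held at the lip. A spring drives it to 0 with 3 N at 0, rising 0.5 N per cm (8 N at 100 mm), plus about 0.4 N friction. Let go when drawn back, it snaps forward; more than 0.7 m/s is too fast.
- handle (a joint): sideways swing of the handle, rad: 0 = upright (up to 0.1 play in the slot), up to 0.5 = leaning to the rack's +y in the notch. It swings about an axis along the rack's x at z = 46 mm and stays where left by slight friction. In the notch the spring holds the stalk (10 mm diameter) against the notch's front edge, 5 mm forward of the stop; draw back 2 to 3 mm before swinging it out.
- handle_knob (a point): centre of the black ball knob (26 mm diameter) on top of the handle, 78 mm from the swing axis: rack x = 10 mm + joint pusher, y = 0, z = 124 mm when upright; below it is the 10 mm steel stalk; z runs up the stalk, x is the rack's x. Pinched from above at mid height with the fingers closing along the rack's x (opened to 45 mm or so), it is pulled squarely and can pivot between the fingers.
- buffer (a joint): how far the rubber buffer behind the slot end is pressed in along the rack's +x, m: 0 = untouched (the slotted plate has about half a mm of play before it). Stiffness 3 N per mm, on top of the pusher's spring; more than 8 mm is overstrained.
- jar: round spice jar with a cap, 44 mm diameter, 105 mm high, about 0.12 kg, standing loose; origin at the centre of its underside, z up
- ramekin: small round ribbed dish, 67 mm diameter, 39 mm high, loose bystander; origin at the centre of its underside
- cup: round cup without handle, 80 mm diameter, 68 mm high, loose bystander; origin at the centre of its underside

How it is judged:
By the outcome, as a careful person would: the job done as asked, in the order asked, and still so for the second after the job is handed in, with the robot touching nothing.
It also fails if it takes over 66 s, if anything falls off the work surface, if the arm or the gripper's body presses on something with over 40 N, if the wrist force passes 120 N, or if a joint passes its speed limit or range.

## Working session

There is one attempt and no reset: what is moved stays moved. The work goes in short steps, Python scripts to look and compute and a tool call to move; the robot and the scene stay as the last step left them, time stands still between calls to the robot, and variables do not carry over. Pictures are saved under pics/ and viewed, at most 13 in all, crops included, and the job is handed in when it is done.

```bash
ls; mkdir -p pics
```

Create h.py:
```python
import numpy as np, cv2
from plant import ctrl, viewer, workorder, sensors
from scipy.spatial.transform import Rotation as Ro
def snap(n):
    s=viewer.snapshot(n); s['f']=200/np.tan(np.radians(s['fovy'])/2)
    s['R']=np.array(s['R']); s['t']=np.array(s['t']); return s
def cloud(s):
    z=s['z_map']; v,u=np.mgrid[:400,:640]
    P=np.dstack([(u-s['cx'])/s['f']*z,(v-s['cy'])/s['f']*z,z])
    return (P-s['t'])@s['R']   # R^T (P-t)
def ray(s,u,v,h):
    d=s['R'].T@np.array([(u-s['cx'])/s['f'],(v-s['cy'])/s['f'],1]); c=-s['R'].T@s['t']
    return c+d*(h-c[2])/d[2]
def save(s,name): cv2.imwrite('pics/'+name,s['frame'][:,:,::-1])
def rows(target):  # shift world->tool axes
    o=sensors.get_obs(); R=Ro.from_euler('xyz',o['orientation'],degrees=True)
    return R.inv().apply(np.array(target)-o['tool_pos'])
```

Run:
```python
from h import *
for n in('side','top'):
    s=snap(n); save(s,n+'0.png'); print(n,s['fovy'],s['cx'],s['cy'],-s['R'].T@s['t'],s['R'].round(2).tolist())
    print((s['z_map']>0).mean())
print(sensors.get_obs())
```

```text
pics
plant.py
side 50.07893118349103 319.2621621105229 205.15220586607504 [ 0.04226578 -0.67349368  0.77444601] [[0.82, -0.58, -0.02], [-0.36, -0.49, -0.79], [0.45, 0.65, -0.61]]
0.99596875
top 46.642226149771794 317.05601191301525 203.51098102506228 [0.40107209 0.02346514 1.17693811] [[0.03, -1.0, -0.01], [-0.99, -0.03, -0.14], [0.14, 0.02, -0.99]]
0.99582421875
{'clock': 0.1, 'joint_pos': array([ 8.01638790e+01,  2.05875830e+01,  6.39716334e-01, -1.80561831e-02,
       -7.01333736e+01, -1.65070286e+01]), 'qvel': array([ 0.04395606, -0.02236983,  0.19838367,  0.0541312 ,  0.00662237,
       -0.0245223 ]), 'tau': array([-2.38002700e-03, -5.84162557e+01,  2.93752509e+01,  7.01562077e+00,
        1.02320398e-02, -5.20163394e-05]), 'tool_pos': array([0.29937256, 0.60455498, 0.25071774]), 'orientation': array([ 1.79917285e+02, -6.80996428e-03, -2.63492928e+01]), 'force': array([ 0.14022264, -1.29940344,  0.32129522]), 'moment': array([0.01834603, 0.04385789, 0.02827119]), 'gripper_force': 0.0, 'opening': 0.08757146218160039}
```

View pics/side0.png

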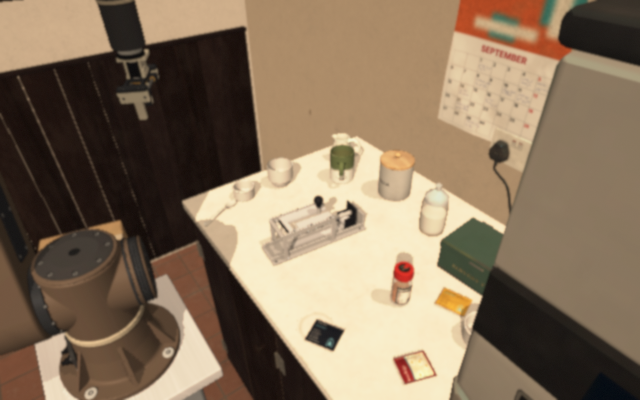

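View pics/top0.png

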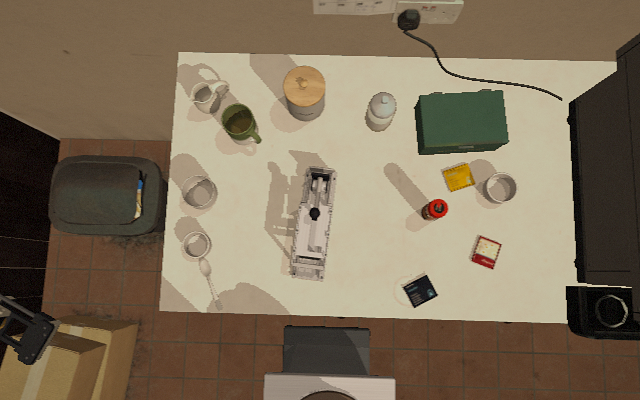

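The side view shows the rack at (270–365, 200–258), its knob at (319,202), and the red-capped jar at (402,285). In the top view the rack runs from the lip at (320,170) to the back end at (308,280). The knob is at (315,213), the jar at (435,209), and the cup and ramekin at (199,191) and (196,245).

Run:
```python
from h import *
s=snap('top'); C=cloud(s); F=s['frame'].astype(int)
big=cv2.resize(s['frame'][155:295,255:365],None,fx=5,fy=4.2857,interpolation=cv2.INTER_CUBIC)
cv2.imwrite('pics/rack1.png',cv2.resize(s['frame'][155:295,255:365],None,fx=4.2,fy=4.2,interpolation=cv2.INTER_CUBIC)[:,:,::-1])
v,u=np.mgrid[:400,:640]
reg=(u>270)&(u<350)&(v>155)&(v<295)
m=reg&(C[...,2]>0.006)
P=C[m]; print(len(P),P.min(0),P.max(0))
r=cv2.minAreaRect(P[:,:2].astype(np.float32)*1000); print('rect',r,cv2.boxPoints(r))
g=m&(C[...,2]>.075)&(C[...,2]<.1);r=cv2.minAreaRect(C[g][:,:2].astype(np.float32)*1000); print('guide',r,np.median(C[g][:,2]))
k=reg&(C[...,2]>.11)&(C[...,2]<.16);print('knob',k.sum(),np.median(C[k],0),C[k].max(0),C[k].min(0),u[k].mean(),v[k].mean(), ray(s,u[k].mean(),v[k].mean(),.124))
red=(F[...,0]>110)&(F[...,1]<60)&(F[...,2]<60)&(u>415)&(u<455)&(v>190)&(v<225)
print('jar top',red.sum(),np.median(C[red],0),C[red].min(0),C[red].max(0))
for n,(a,b) in dict(cup=(199,191),ram=(196,245)).items():
    q=(abs(u-a)<25)&(abs(v-b)<22)&(C[...,2]>.02); c,rr=cv2.minEnclosingCircle(C[q][:,:2].astype(np.float32)); print(n,c,rr,C[q][:,2].max())
s=snap('side'); C=cloud(s);F=s['frame'].astype(int)
d=(C[...,2]>.11)&(C[...,2]<.145)&(u>300)&(u<340)&(v>185)&(v<220)
print('side knob',d.sum(),C[d].mean(0),u[d].mean(),v[d].mean(),ray(s,u[d].mean(),v[d].mean(),.124))
red=(F[...,0]>110)&(F[...,1]<60)&(F[...,2]<60)&(u>385)&(u<420)&(v>250)&(v<290)
print('side jar red',red.sum(),C[red].mean(0),C[red].max(0),C[red].min(0))
```

```text
3547 [ 0.37890453 -0.00743717  0.00600889] [0.68421721 0.11847126 1.17693811]
rect ((531.6409301757812, 56.53907775878906), (125.61084747314453, 305.0616760253906), 89.44369506835938) [[378.50748    -4.7824326]
 [683.55475    -7.744339 ]
 [684.7744    117.86059  ]
 [379.7271    120.822495 ]]
guide ((521.0076293945312, 45.96163558959961), (79.97041320800781, 227.15528869628906), 84.20639038085938) 0.0846806246304718
knob 100 [0.53194097 0.043811   0.13364166] [0.54549301 0.05750676 0.14223694] [0.52032184 0.0323064  0.12316109] 314.76 212.54 [0.53317634 0.04438529 0.124     ]
jar top 191 [ 0.55366974 -0.24021508  0.10518353] [ 0.40107209 -0.26328645  0.07627232] [0.57588988 0.02346514 1.17693811]
cup (0.5039716362953186, 0.19543984532356262) 0.20050860941410065 1.1769381133054968
ram (0.4340890049934387, 0.19627058506011963) 0.17603136599063873 1.1769381133054968
side knob 85 [0.52989365 0.04069738 0.12771403] 318.2 200.69411764705882 [0.53270201 0.0448126  0.124     ]
side jar red 218 [ 0.54636681 -0.24984301  0.1051047 ] [ 0.57391595 -0.22530346  0.77444601] [ 0.04226578 -0.67349368  0.08784663]
```

View pics/rack1.png

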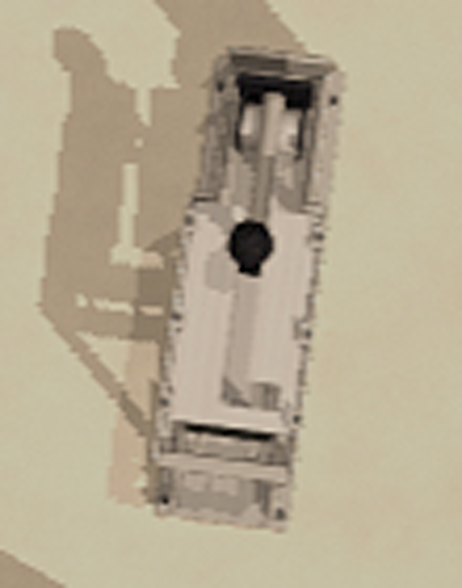

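The crop shows the slot running down from the knob at (250,245) to its end at about (250,405). The notch opens to the right, toward world −y. The lip is at the top, on the far side (about +x), so rack +x points roughly back toward the robot.

Run:
```python
from h import *
s=snap('top'); C=cloud(s); F=s['frame'].astype(int); ok=s['z_map']>0
v,u=np.mgrid[:400,:640]
reg=(u>270)&(u<350)&(v>155)&(v<295)&ok
def rect(m,t):
    P=C[m][:,:2].astype(np.float32)*1000; r=cv2.minAreaRect(P); print(t,len(P),np.round(r[0],1),np.round(r[1],1),round(r[2],2)); return r
def clean(m): 
    n,l,st,_=cv2.connectedComponentsWithStats(m.astype(np.uint8)); return l==1+np.argmax(st[1:,4])
rect(clean(reg&(C[...,2]>.006)),'all')
rect(clean(reg&(C[...,2]>.012)&(C[...,2]<.03)),'rails')
g=clean(reg&(C[...,2]>.078)&(C[...,2]<.095)&(v>195)); rect(g,'guide'); print(C[g].min(0),C[g].max(0))
# edge lines: per-row extremes of guide
for side in(0,1):
    pts=[]
    for r in range(205,255):
        q=np.where(g[r])[0]
        if len(q)>15: c=q[0] -.5 if side==0 else q[-1]+.5; pts.append(ray(s,c,r,.087)[:2]*1000)
    pts=np.array(pts,np.float32); L=cv2.fitLine(pts,cv2.DIST_HUBER,0,.01,.01).ravel(); print('edge',L, np.degrees(np.arctan2(L[1],L[0])))
for n,(a,b) in dict(jar=(435,209),cup=(199,191),ram=(196,245)).items():
    q=clean((abs(u-a)<28)&(abs(v-b)<24)&(C[...,2]>.02)&ok)
    zt=np.percentile(C[q][:,2],98); q&=C[...,2]>zt-.008
    c,rr=cv2.minEnclosingCircle(C[q][:,:2].astype(np.float32)); print(n,c,rr,zt)
s2=snap('side');C2=cloud(s2);F=s2['frame'].astype(int)
q=clean((abs(u-403)<20)&(abs(v-270)<25)&(C2[...,2]>.098)&(s2['z_map']>0)); c,rr=cv2.minEnclosingCircle(C2[q][:,:2].astype(np.float32)); print('side jar',c,rr)
```

```text
all 3513 [520.1  46.1] [ 80.  279.2] 84.19
rails 142 [613.5  35.5] [64.4 80.3] 84.54
guide 1667 [486.4  49.5] [ 80.  157.5] 84.22
[0.40572785 0.00230146 0.0780159 ] [0.5673512  0.09502929 0.09473696]
edge [ 9.9499136e-01 -9.9961109e-02  4.9612692e+02  8.8710793e+01] -5.7369304
edge [ 9.9543953e-01 -9.5394626e-02  4.9729724e+02  8.2211161e+00] -5.474033
jar (0.5553756952285767, -0.24383243918418884) 0.021888555958867073 0.10934698164433616
cup (0.5859843492507935, 0.33209511637687683) 0.040964964777231216 0.07055797867830046
ram (0.4577358067035675, 0.335507869720459) 0.03388170897960663 0.04315969970874041
side jar (0.5560099482536316, -0.24208907783031464) 0.02290421351790428
```

Add to h.py:
```python
EX=np.array([-.99486,.10123,0]); EY=np.array([-.10123,-.99486,0]); O=np.array([.5430,.0438,0])
def rk(x,y,z): return O+EX*x+EY*y+np.array([0,0,z])
```

```bash
python3 -c "
from h import *
print(rk(10,0,0)) if 0 else print(rk(.010,0,.205), rows(rk(.010,0,.205)).round(4))"
```

```text
[0.5330514 0.0448123 0.205    ] [0.4578 0.3981 0.0465]
```

Careful with the scale: shifts go in shares of 0.5 m and turns go in shares of 180 degrees. That gives: 0.355 m / 0.5 = 0.71, 0.31 m / 0.5 = 0.62, 69.5 degrees / 180 = 0.3861.

Call:
drive_effector(deltas=[{"xyz":[0.08, 0.07, 0], "yaw":0.0556, "jaw":0.06}, {"xyz":[0.17, 0.15, 0], "yaw":0.1111, "jaw":0.045}, {"xyz":[0.26, 0.23, 0], "yaw":0.1667, "jaw":0.045}, {"xyz":[0.35, 0.304, 0], "yaw":0.2222, "jaw":0.045}, {"xyz":[0.44, 0.38, 0], "yaw":0.2778, "jaw":0.045}, {"xyz":[0.53, 0.46, 0], "yaw":0.3333, "jaw":0.045}, {"xyz":[0.62, 0.54, 0], "yaw":0.3861, "jaw":0.045}, {"xyz":[0.71, 0.62, 0], "yaw":0.3861, "jaw":0.045}])

```text
clock: 1.3
tool_pos: [0.4805, 0.1677, 0.2519]
orientation: [-180.0, 0.0, -96.0]
force: [0.5, 0.7, 0.4]
opening: 0.045
gripper_force: 0.0
```

```bash
python3 -c "
from h import *
o=sensors.get_obs();print(o['joint_pos'],rows(rk(.010,0,.130)).round(4),o['force'])"
```

```text
[ 4.13855379e+01  4.74298548e+00 -1.99097510e+01  3.36763308e-03
 -6.52970346e+01 -4.73446072e+01] [ 0.1169 -0.065   0.1219] [0.53814949 0.66290438 0.38819659]
```

Scaled: 0.117 m / 0.5 = 0.234, 0.1 m / 0.5 = 0.2.

Call:
drive_effector(deltas=[{"xyz":[0.1, -0.056, 0], "jaw":0.045}, {"xyz":[0.2, -0.112, 0.04], "jaw":0.045}, {"xyz":[0.234, -0.13, 0.1], "jaw":0.045}, {"xyz":[0.234, -0.13, 0.14], "jaw":0.045}, {"xyz":[0.234, -0.13, 0.14], "jaw":0.045}])

```text
clock: 1.92
tool_pos: [0.532, 0.0457, 0.1802]
orientation: [179.8, -0.1, -95.9]
force: [-0.2, -0.5, 0.0]
opening: 0.045
gripper_force: 0.0
```

```bash
python3 -c "
from h import *
o=sensors.get_obs();print(rows(rk(.010,0,.130)).round(4),o['force'])
s=snap('top');C=cloud(s);v,u=np.mgrid[:400,:640]
cv2.imwrite('pics/a2.png',cv2.resize(snap('side')['frame'][150:280,240:400],None,fx=4,fy=4)[:,:,::-1])"
```

```text
[ 0.0007 -0.0013  0.0502] [-0.16297263 -0.45747465  0.00372714]
```

View pics/a2.png

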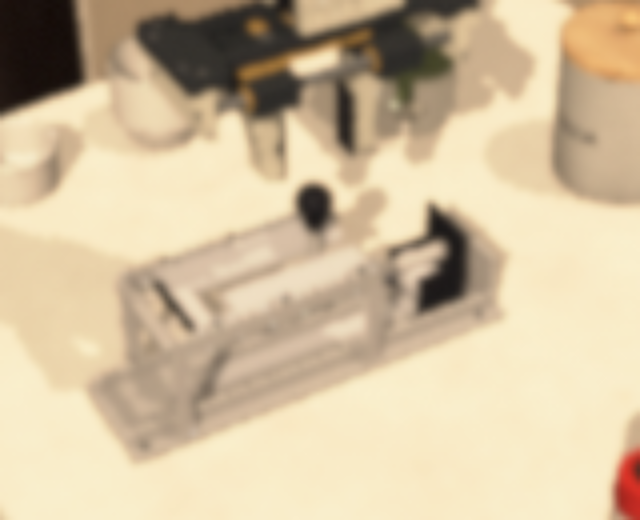

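The gripper is above the knob at (315,205), and the fingers straddle it along the rack's x. Next: descend and pinch.

Scaled: 0.05 m / 0.5 = 0.1, 0.025 m / 0.5 = 0.05.

Call:
drive_effector(deltas=[{"xyz":[0.001, -0.002, 0.05], "jaw":0.045}, {"xyz":[0.001, -0.002, 0.1], "jaw":0.045}, {"xyz":[0.001, -0.002, 0.1], "jaw":0.045}, {"xyz":[0.001, -0.002, 0.1], "jaw":0.02}, {"xyz":[0.001, -0.002, 0.1], "jaw":0.02}, {"xyz":[0.001, -0.002, 0.1], "jaw":0.02}])

```text
clock: 2.78
tool_pos: [0.5336, 0.046, 0.1327]
orientation: [-180.0, 0.0, -95.8]
force: [-4.0, 0.7, 6.2]
opening: 0.0242
gripper_force: 30.0
```

```bash
python3 -c "
from h import *
o=sensors.get_obs();print(rows(rk(.010,0,.130)).round(4),o['force'],o['opening'])"
```

```text
[0.0012 0.0005 0.0027] [-4.00723576  0.71881433  6.21764609] 0.024183800057283843
```

Scaled: 0.02 m / 0.5 = 0.04, 0.016 m / 0.5 = 0.032.

Call:
drive_effector(deltas=[{"xyz":[0, 0.008, -0.002], "jaw":0.02}, {"xyz":[0, 0.02, -0.002], "jaw":0.02}, {"xyz":[0, 0.032, -0.002], "jaw":0.02}, {"xyz":[0, 0.04, -0.002], "jaw":0.02}, {"xyz":[0, 0.04, -0.002], "jaw":0.02}])

```text
clock: 3.4
tool_pos: [0.5138, 0.0481, 0.1328]
orientation: [-180.0, 0.0, -95.8]
force: [3.6, -0.1, -2.1]
opening: 0.0242
gripper_force: 30.0
```

```bash
python3 -c "
from h import *
o=sensors.get_obs();print(rows(rk(.010,0,.130)).round(4),EX@o['force'],EY@o['force'],o['force'],o['opening'])"
```

```text
[ 0.0013 -0.0195  0.0028] -3.552595566120195 -0.21326241390185313 [ 3.55594535 -0.1474639  -2.09009684] 0.024179506582109943
```

Scaled: 0.05 m / 0.5 = 0.1, 0.047 m / 0.5 = 0.094.

Call:
drive_effector(deltas=[{"xyz":[0, 0.012, 0], "jaw":0.02}, {"xyz":[0, 0.026, 0], "jaw":0.02}, {"xyz":[0, 0.04, 0], "jaw":0.02}, {"xyz":[0, 0.054, 0], "jaw":0.02}, {"xyz":[0, 0.068, 0], "jaw":0.02}, {"xyz":[0, 0.082, 0], "jaw":0.02}, {"xyz":[0, 0.094, 0], "jaw":0.02}, {"xyz":[0, 0.1, 0], "jaw":0.02}])

```text
clock: 4.4
tool_pos: [0.4648, 0.0532, 0.1329]
orientation: [-179.9, 0.0, -95.8]
force: [6.5, -1.5, -3.7]
opening: 0.0241
gripper_force: 30.0
```

```bash
python3 -c "
from h import *
o=sensors.get_obs();print(rows(rk(.010,0,.130)).round(4),EX@o['force'],EY@o['force'],o['force'],o['opening'])"
```

```text
[ 0.0015 -0.0688  0.003 ] -6.57910947355044 0.8399314004266861 [ 6.46030579 -1.50162652 -3.73304147] 0.024108093591566723
```

Scaled: 0.005 m / 0.5 = 0.01, 0.004 m / 0.5 = 0.008.

Call:
drive_effector(deltas=[{"xyz":[0, 0.004, 0], "jaw":0.02}, {"xyz":[0, 0.008, 0], "jaw":0.02}, {"xyz":[0, 0.01, 0], "jaw":0.02}, {"xyz":[0, 0.01, 0], "jaw":0.02}])

```text
clock: 4.9
tool_pos: [0.4599, 0.0537, 0.1329]
orientation: [-179.9, 0.0, -95.8]
force: [6.0, -0.4, -3.6]
opening: 0.0244
gripper_force: 30.0
```

```bash
python3 -c "
from h import *
o=sensors.get_obs();print(rows(rk(.010,0,.130)).round(4),EX@o['force'],EY@o['force'],o['force'],o['opening'])
s=snap('top');cv2.imwrite('pics/a3.png',cv2.resize(s['frame'][155:295,255:365],None,fx=4.2,fy=4.2)[:,:,::-1])"
```

```text
[ 0.0015 -0.0736  0.003 ] -6.040833744530364 -0.20440904134535726 [ 6.03051278 -0.4081577  -3.62045665] 0.024351252714760376
```

Scaled: 0.003 m / 0.5 = 0.006, 0.0015 m / 0.5 = 0.003.

Call:
drive_effector(deltas=[{"xyz":[0, 0.003, 0], "jaw":0.02}, {"xyz":[0, 0.006, 0], "jaw":0.02}, {"xyz":[0, 0.006, 0], "jaw":0.02}], only="clock|force|pos")

```text
clock: 5.32
tool_pos: [0.457, 0.0541, 0.1328]
force: [6.2, -0.8, -3.3]
gripper_force: 30.0
```

Scaled: 0.003 m / 0.5 = 0.006, 0.0015 m / 0.5 = 0.003.

Call:
drive_effector(deltas=[{"xyz":[0, 0.003, 0], "jaw":0.02}, {"xyz":[0, 0.006, 0], "jaw":0.02}, {"xyz":[0, 0.006, 0], "jaw":0.02}], only="clock|force|pos")

```text
clock: 5.7
tool_pos: [0.454, 0.0544, 0.1329]
force: [7.0, -1.2, -4.4]
gripper_force: 30.0
```

Scaled: 0.003 m / 0.5 = 0.006, 0.0015 m / 0.5 = 0.003.

Call:
drive_effector(deltas=[{"xyz":[0, 0.003, 0], "jaw":0.02}, {"xyz":[0, 0.006, 0], "jaw":0.02}, {"xyz":[0, 0.006, 0], "jaw":0.02}], only="clock|force|pos")

```text
clock: 6.08
tool_pos: [0.4512, 0.0548, 0.1329]
force: [8.0, -1.2, -5.4]
gripper_force: 30.0
```

Run:
```python
from h import *
o=sensors.get_obs();print(rows(rk(.010,0,.130)).round(4),EX@o['force'])
```

```text
[ 0.0016 -0.0824  0.003 ] -8.111719555751362
```

Scaled: 0.002 m / 0.5 = 0.004, 0.001 m / 0.5 = 0.002.

Call:
drive_effector(deltas=[{"xyz":[0, 0.002, 0], "jaw":0.02}, {"xyz":[0, 0.004, 0], "jaw":0.02}, {"xyz":[0, 0.004, 0], "jaw":0.02}], only="clock|force|pos")

```text
clock: 6.45
tool_pos: [0.4499, 0.055, 0.1329]
force: [12.4, -2.1, -7.4]
gripper_force: 30.0
```

Run:
```python
from h import *
o=sensors.get_obs();print(rows(rk(.010,0,.130)).round(4),EX@o['force'])
```

```text
[ 0.0017 -0.0838  0.0032] -12.526773952542586
```

Scaled: 0.018 m / 0.5 = 0.036, 0.012 m / 0.5 = 0.024.

Call:
drive_effector(deltas=[{"xyz":[0, -0.004, 0], "jaw":0.02}, {"xyz":[0, -0.008, 0], "jaw":0.02}, {"xyz":[0.012, -0.008, 0.0006], "jaw":0.02}, {"xyz":[0.024, -0.008, 0.002], "jaw":0.02}, {"xyz":[0.036, -0.008, 0.004], "jaw":0.02}, {"xyz":[0.036, -0.008, 0.004], "jaw":0.02}], only="clock|force|pos|orient|open")

```text
clock: 7.2
tool_pos: [0.4517, 0.0368, 0.1311]
orientation: [-179.9, 0.1, -95.8]
force: [6.7, 0.4, -3.0]
opening: 0.024
gripper_force: 30.0
```

Run:
```python
from h import *
o=sensors.get_obs();print(rows(rk(.010,0,.130)).round(4),EX@o['force'],EY@o['force'])
```

```text
[-0.0162 -0.0801  0.0013] -6.625698728816208 -1.0600442758148598
```

Scaled: 0.0175 m / 0.5 = 0.035, 0.015 m / 0.5 = 0.03.

Call:
drive_effector(deltas=[{"xyz":[0.012, 0, 0.003], "jaw":0.02}, {"xyz":[0.022, 0, 0.0064], "jaw":0.02}, {"xyz":[0.03, 0, 0.0094], "jaw":0.02}, {"xyz":[0.035, 0, 0.0116], "jaw":0.02}, {"xyz":[0.035, 0, 0.0116], "jaw":0.02}], only="clock|force|pos|orient|open")

```text
clock: 7.82
tool_pos: [0.4505, 0.0197, 0.1255]
orientation: [-179.8, 0.1, -95.8]
force: [7.8, 1.3, -2.1]
opening: 0.0243
gripper_force: 30.0
```

Run:
```python
from h import *
o=sensors.get_obs();print(rows(rk(.010,0,.130)).round(4),EX@o['force'],EY@o['force'])
```

```text
[-0.0333 -0.0796 -0.0041] -7.677167673378453 -2.091202894114628
```

Scaled: -0.003 m / 0.5 = -0.006, -0.002 m / 0.5 = -0.004.

Call:
drive_effector(deltas=[{"xyz":[0, -0.002, 0], "jaw":0.02}, {"xyz":[0, -0.004, 0], "jaw":0.02}, {"xyz":[0, -0.006, 0], "jaw":0.02}, {"xyz":[0, -0.006, 0], "jaw":0.02}], only="clock|force|pos|open")

```text
clock: 8.32
tool_pos: [0.4532, 0.0194, 0.1255]
force: [5.6, 1.9, -1.2]
opening: 0.0242
gripper_force: 30.0
```

Run:
```python
from h import *
o=sensors.get_obs();print(rows(rk(.010,0,.130)).round(4),EX@o['force'],EY@o['force'])
```

```text
[-0.0333 -0.0769 -0.0042] -5.354216259292593 -2.4544161490545857
```

Scaled: -0.002 m / 0.5 = -0.004, -0.001 m / 0.5 = -0.002.

Call:
drive_effector(deltas=[{"xyz":[0, -0.002, 0], "jaw":0.02}, {"xyz":[0, -0.004, 0], "jaw":0.02}, {"xyz":[0, -0.004, 0], "jaw":0.02}], only="clock|force|pos|open")

```text
clock: 8.7
tool_pos: [0.4548, 0.0191, 0.1254]
force: [7.0, 3.2, -0.4]
opening: 0.0244
gripper_force: 30.0
```

Run:
```python
from h import *
o=sensors.get_obs();print(rows(rk(.010,0,.130)).round(4),EX@o['force'],EY@o['force'])
```

```text
[-0.0335 -0.0753 -0.0044] -6.614349681458258 -3.8927275654046363
```

Run:
```python
from h import *
s=snap('side');print(s['z_map'][195:225,280:330].min())
a=cv2.resize(s['frame'][170:280,240:400],None,fx=4.5,fy=4.5,interpolation=2)
cv2.imwrite('pics/a4.png',a[:,:,::-1])
```

```text
0.0
```

View pics/a4.png

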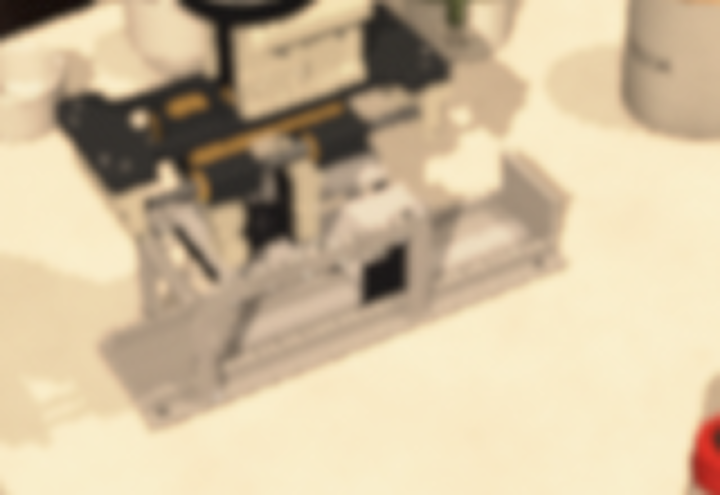

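The handle is leaning to rack +y between the fingers at (270,215). The pusher's black face shows at (385,275), drawn back under the guide. I'll keep easing it forward until the notch takes the spring.

Scaled: -0.002 m / 0.5 = -0.004, -0.001 m / 0.5 = -0.002.

Call:
drive_effector(deltas=[{"xyz":[0, -0.002, 0], "jaw":0.02}, {"xyz":[0, -0.004, 0], "jaw":0.02}, {"xyz":[0, -0.004, 0], "jaw":0.02}], only="clock|force|pos|open")

```text
clock: 9.12
tool_pos: [0.4551, 0.0181, 0.1248]
force: [-1.5, 2.7, 5.0]
opening: 0.0241
gripper_force: 30.0
```

Run:
```python
from h import *
o=sensors.get_obs();print(rows(rk(.010,0,.130)).round(4),EX@o['force'],EY@o['force'],o['moment'])
```

```text
[-0.0345 -0.0748 -0.0052] 1.716674100785527 -2.5341083501066124 [1.06711907 0.1907179  0.04532334]
```

The edge now carries the load, since the force has reversed. Release and lift.

Scaled: -0.11 m / 0.5 = -0.22, 0.0005 m / 0.5 = 0.001.

Call:
drive_effector(deltas=[{"xyz":[0, 0.001, 0], "jaw":0.045}, {"xyz":[0, 0.001, 0], "jaw":0.045}, {"xyz":[0, 0.001, -0.04], "jaw":0.045}, {"xyz":[0, 0, -0.12], "jaw":0.045}, {"xyz":[0, 0, -0.22], "jaw":0.08}], only="clock|force|pos|open")

```text
clock: 9.75
tool_pos: [0.4543, 0.0176, 0.2348]
force: [0.6, 0.4, 0.9]
opening: 0.0507
gripper_force: 0.0
```

Run:
```python
from h import *
s=snap('top');C=cloud(s);v,u=np.mgrid[:400,:640]
k=(u>270)&(u<350)&(v>195)&(v<295)&(C[...,2]>.105)&(C[...,2]<.145)&(s['frame'].max(2)<70)
P=C[k]; print(k.sum(),P.mean(0),[(P.mean(0)-O)@e for e in(EX,EY)])
c=rk(.010+.075,.0345,.116); print(c)
j=np.array([.5556,-.2431,.20]); d=rows(j); print(d)
save(s,'a5.png')
```

```text
0 [nan nan nan] [np.float64(nan), np.float64(nan)]
[0.45494447 0.01808188 0.116     ]
[ 0.25014275 -0.12344038  0.04267726]<stdin>:4: RuntimeWarning: Mean of empty slice.
  ret = um.true_divide(
```

View pics/a5.png

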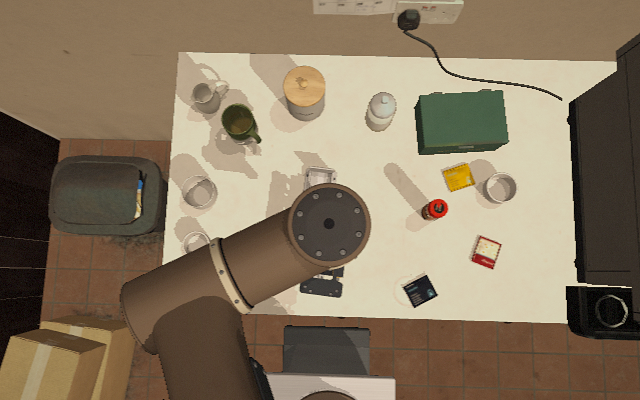

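The arm hides the rack here. Moving to the jar will clear the view and let me check the cocking.

Scaled: 0.25 m / 0.5 = 0.5, 0.24 m / 0.5 = 0.48, -80 degrees / 180 = -0.4444.

Call:
drive_effector(deltas=[{"xyz":[0.07, -0.034, 0], "yaw":-0.0556, "jaw":0.08}, {"xyz":[0.15, -0.074, 0], "yaw":-0.1111, "jaw":0.08}, {"xyz":[0.24, -0.116, 0], "yaw":-0.1667, "jaw":0.08}, {"xyz":[0.33, -0.16, 0], "yaw":-0.2222, "jaw":0.08}, {"xyz":[0.42, -0.206, 0], "yaw":-0.2778, "jaw":0.08}, {"xyz":[0.48, -0.236, 0], "yaw":-0.3333, "jaw":0.08}, {"xyz":[0.5, -0.2468, 0], "yaw":-0.3889, "jaw":0.08}, {"xyz":[0.5, -0.2468, 0], "yaw":-0.4444, "jaw":0.08}], only="clock|pos|orient|open")

```text
clock: 10.8
tool_pos: [0.5523, -0.2442, 0.2333]
orientation: [180.0, 0.2, -15.6]
opening: 0.0799
```

Call:
drive_effector(deltas=[{"xyz":[0, 0, 0.04], "yaw":-0.0556, "jaw":0.08}, {"xyz":[0, 0, 0.06], "yaw":-0.0556, "jaw":0.08}], only="clock|pos|orient|open")

```text
clock: 11.05
tool_pos: [0.5518, -0.243, 0.203]
orientation: [-180.0, 0.2, -5.9]
opening: 0.08
```

Run:
```python
from h import *
s=snap('top');C=cloud(s);v,u=np.mgrid[:400,:640]
k=(u>270)&(u<350)&(v>195)&(v<295)&(C[...,2]>.100)&(C[...,2]<.145)
P=C[k]; print(k.sum(),u[k].mean(),v[k].mean())
p=ray(s,u[k].mean(),v[k].mean(),.116); print([(p-O)@e for e in(EX,EY)])
print(rows([.5556,-.2431,.078]))
```

```text
105 325.1714285714286 247.2
[np.float64(0.08472789218287631), np.float64(0.03410071627873129)]
[ 4.60627028e-03 -5.86546325e-05  1.24012463e-01]
```

The handle stays cocked, with the knob at rack (84.7, 34.1) mm. Now I grasp the jar.

Scaled: 0.125 m / 0.5 = 0.25, 0.0045 m / 0.5 = 0.009.

Call:
drive_effector(deltas=[{"xyz":[0.009, 0, 0.08], "jaw":0.08}, {"xyz":[0.009, 0, 0.16], "jaw":0.08}, {"xyz":[0.009, 0, 0.22], "jaw":0.08}, {"xyz":[0.009, 0, 0.25], "jaw":0.08}, {"xyz":[0.009, 0, 0.25], "jaw":0.08}, {"xyz":[0.009, 0, 0.25], "jaw":0.06}], only="clock|pos|force")

```text
clock: 11.85
tool_pos: [0.5583, -0.2437, 0.0811]
force: [-0.1, 0.1, 2.0]
gripper_force: 0.0
```

Call:
drive_effector(deltas=[{"jaw":0.03}, {"jaw":0.03}, {"jaw":0.03}, {"jaw":0.03}])

```text
clock: 12.35
tool_pos: [0.5576, -0.2435, 0.0801]
orientation: [180.0, -0.0, -5.8]
force: [-0.0, 1.3, 2.3]
opening: 0.0427
gripper_force: 30.0
```

Run:
```python
from h import *
s=snap('side')
cv2.imwrite('pics/a6.png',cv2.resize(s['frame'][190:330,310:480],None,fx=4,fy=4,interpolation=2)[:,:,::-1])
```

```text
(no output)
```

View pics/a6.png

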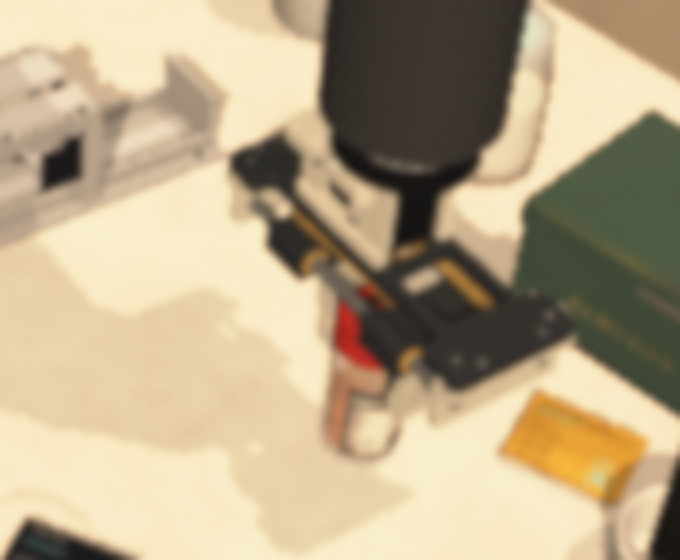

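The jar is gripped upright, with its body at (360,400) under the fingers. Next: lift and carry.

Scaled: -0.09 m / 0.5 = -0.18, -0.08 m / 0.5 = -0.16.

Call:
drive_effector(deltas=[{"xyz":[0, 0, -0.04], "jaw":0.03}, {"xyz":[0, 0, -0.1], "jaw":0.03}, {"xyz":[0, 0, -0.16], "jaw":0.03}, {"xyz":[0, 0, -0.18], "jaw":0.03}], only="clock|pos|force|open")

```text
clock: 12.9
tool_pos: [0.5581, -0.2436, 0.1714]
force: [0.4, 0.5, -1.4]
opening: 0.0428
gripper_force: 30.0
```

Run:
```python
from h import *
print(rows(rk(-.083,0,.17)))
```

```text
[ 0.03878801 -0.28445299  0.00147975]
```

Scaled: -0.2845 m / 0.5 = -0.569, -0.275 m / 0.5 = -0.55.

Call:
drive_effector(deltas=[{"xyz":[0.02, -0.06, 0], "jaw":0.03}, {"xyz":[0.04, -0.15, 0], "jaw":0.03}, {"xyz":[0.078, -0.24, 0], "jaw":0.03}, {"xyz":[0.078, -0.33, 0], "jaw":0.03}, {"xyz":[0.078, -0.42, 0], "jaw":0.03}, {"xyz":[0.078, -0.5, 0], "jaw":0.03}, {"xyz":[0.078, -0.55, 0], "jaw":0.03}, {"xyz":[0.078, -0.569, 0], "jaw":0.03}], only="clock|pos|force|open")

```text
clock: 13.9
tool_pos: [0.6247, 0.037, 0.1686]
force: [0.1, 0.1, -0.9]
opening: 0.0427
gripper_force: 30.0
```

Call:
drive_effector(deltas=[{"jaw":0.03}, {"xyz":[0, 0, 0.04], "jaw":0.03}, {"xyz":[0, 0, 0.06], "jaw":0.03}, {"xyz":[0, 0, 0.06], "jaw":0.03}], only="clock|pos|force|open")

```text
clock: 14.4
tool_pos: [0.6245, 0.0346, 0.1388]
force: [-0.2, 0.3, -0.1]
opening: 0.0429
gripper_force: 30.0
```

```bash
python3 - <<'E'
from h import *
print(rows(rk(-.083,0,.0881)))
s=snap('side')
cv2.imwrite('pics/a7.png',cv2.resize(s['frame'][150:280,240:400],None,fx=4,fy=4,interpolation=2)[:,:,::-1])
E
```

```text
[ 0.00108679 -0.00092301  0.05072864]
```

View pics/a7.png

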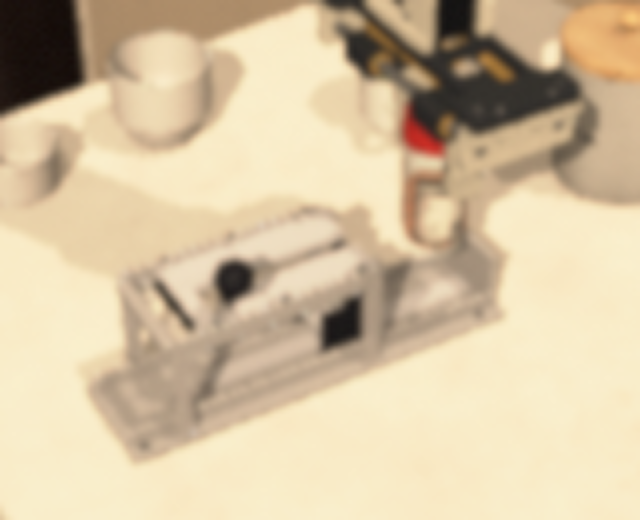

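The jar hangs upright over the lane at (435,170), and the handle is cocked at (235,280). Lowering now.

Scaled: 0.048 m / 0.5 = 0.096, 0.046 m / 0.5 = 0.092.

Call:
drive_effector(deltas=[{"xyz":[0.002, -0.0016, 0.02], "jaw":0.03}, {"xyz":[0.002, -0.0016, 0.05], "jaw":0.03}, {"xyz":[0.002, -0.0016, 0.08], "jaw":0.03}, {"xyz":[0.002, -0.0016, 0.092], "jaw":0.03}, {"xyz":[0.002, -0.0016, 0.096], "jaw":0.03}, {"xyz":[0.002, -0.0016, 0.096], "jaw":0.03}], only="clock|pos|force|open")

```text
clock: 15.2
tool_pos: [0.6264, 0.0363, 0.0919]
force: [-0.1, -0.6, -1.1]
opening: 0.0423
gripper_force: 30.0
```

Call:
drive_effector(deltas=[{"xyz":[0, 0, 0.002], "jaw":0.03}, {"xyz":[0, 0, 0.004], "jaw":0.03}, {"xyz":[0, 0, 0.006], "jaw":0.03}, {"xyz":[0, 0, 0.006], "jaw":0.03}], only="clock|pos|force|open")

```text
clock: 15.7
tool_pos: [0.6262, 0.0362, 0.0887]
force: [0.4, -0.5, -1.4]
opening: 0.0425
gripper_force: 30.0
```

Scaled: 0.0015 m / 0.5 = 0.003, 0.001 m / 0.5 = 0.002.

Call:
drive_effector(deltas=[{"xyz":[0, 0, 0.002], "jaw":0.03}, {"xyz":[0, 0, 0.003], "jaw":0.03}, {"xyz":[0, 0, 0.003], "jaw":0.03}], only="clock|pos|force|open")

```text
clock: 16.08
tool_pos: [0.6267, 0.0363, 0.0881]
force: [-2.2, 1.0, 5.6]
opening: 0.0426
gripper_force: 30.0
```

Touchdown at the expected height. Release and lift; the fingers open to 70 mm across the lane.

Scaled: -0.12 m / 0.5 = -0.24, -0.08 m / 0.5 = -0.16.

Call:
drive_effector(deltas=[{"xyz":[0, 0, -0.001], "jaw":0.075}, {"xyz":[0, 0, -0.001], "jaw":0.075}, {"xyz":[0, 0, -0.001], "jaw":0.075}, {"xyz":[0, 0, -0.06], "jaw":0.075}, {"xyz":[0, 0, -0.16], "jaw":0.075}, {"xyz":[0, 0, -0.24], "jaw":0.075}], only="clock|pos|force|open")

```text
clock: 16.82
tool_pos: [0.6264, 0.0362, 0.209]
force: [0.0, -0.3, 0.1]
opening: 0.0751
gripper_force: 0.0
```

Run:
```python
from h import *
print(rows(rk(.0845,.0342,.21)))
s=snap('side');C=cloud(s);v,u=np.mgrid[:400,:640];F=s['frame'].astype(int)
q=(C[...,2]>.106)&(C[...,2]<.12)&(F[...,0]>100)&(F[...,1]<70)&(s['z_map']>0)
P=C[q][:,:2].astype(np.float32);c,r=cv2.minEnclosingCircle(P);c=np.array([*c,0])-O;print(q.sum(),r,c@EX,c@EY)
cv2.imwrite('pics/a8.png',cv2.resize(s['frame'][150:280,240:400],None,fx=4,fy=4,interpolation=2)[:,:,::-1])
```

```text
[-0.16821449  0.03519489 -0.00112742]
109 0.020195797085762024 -0.07914395833973457 0.0016472383807884482
```

View pics/a8.png

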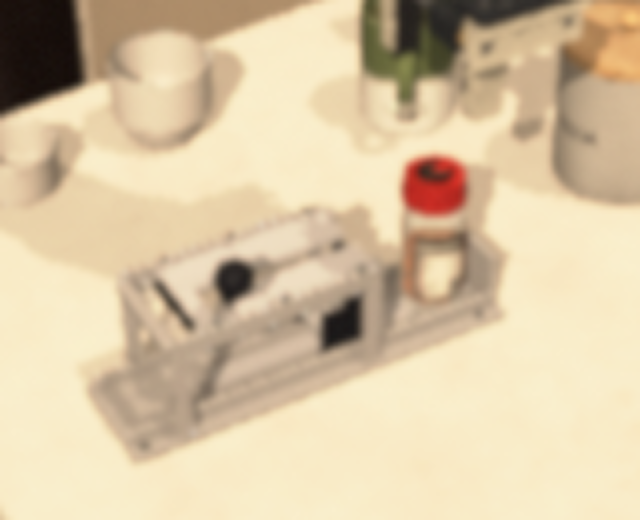

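The jar stands upright in the lane at (435,230), about 8 mm off the lip. Back to the knob.

Scaled: -0.168 m / 0.5 = -0.336, 0.035 m / 0.5 = 0.07, 80 degrees / 180 = 0.4444.

Call:
drive_effector(deltas=[{"xyz":[-0.05, 0.01, 0], "yaw":0.0556, "jaw":0.06}, {"xyz":[-0.1, 0.022, 0], "yaw":0.1111, "jaw":0.045}, {"xyz":[-0.16, 0.034, 0], "yaw":0.1667, "jaw":0.045}, {"xyz":[-0.22, 0.046, 0], "yaw":0.2222, "jaw":0.045}, {"xyz":[-0.27, 0.056, 0], "yaw":0.2778, "jaw":0.045}, {"xyz":[-0.31, 0.066, 0], "yaw":0.3333, "jaw":0.045}, {"xyz":[-0.336, 0.07, 0], "yaw":0.3889, "jaw":0.045}, {"xyz":[-0.336, 0.07, 0], "yaw":0.4444, "jaw":0.045}], only="clock|pos|orient|open")

```text
clock: 17.88
tool_pos: [0.4546, 0.0184, 0.2073]
orientation: [-180.0, 0.0, -86.2]
opening: 0.0448
```

Call:
drive_effector(deltas=[{"xyz":[0, 0, 0.02], "yaw":0.0556, "jaw":0.045}, {"xyz":[0, 0, 0.06], "yaw":0.0556, "jaw":0.045}, {"xyz":[0, 0, 0.06], "yaw":0.0556, "jaw":0.045}], only="clock|pos|orient|open")

```text
clock: 18.25
tool_pos: [0.4545, 0.0182, 0.1761]
orientation: [179.9, -0.1, -95.8]
opening: 0.045
```

Run:
```python
from h import *
print(rows(rk(.0848,.0345,.1250)))
```

```text
[-3.20035167e-05 -7.51533937e-04  5.11171541e-02]
```

Scaled: 0.0505 m / 0.5 = 0.101, 0.04 m / 0.5 = 0.08.

Call:
drive_effector(deltas=[{"xyz":[0, -0.001, 0.04], "jaw":0.045}, {"xyz":[0, -0.001, 0.08], "jaw":0.045}, {"xyz":[0, -0.001, 0.101], "jaw":0.045}, {"xyz":[0, -0.001, 0.101], "jaw":0.045}, {"xyz":[0, -0.001, 0.101], "jaw":0.02}, {"xyz":[0, -0.001, 0.101], "jaw":0.02}, {"xyz":[0, -0.001, 0.101], "jaw":0.02}], only="clock|pos|force|open")

```text
clock: 19.12
tool_pos: [0.4552, 0.0183, 0.127]
force: [-3.3, -0.4, 3.8]
opening: 0.0244
gripper_force: 30.0
```

Run:
```python
from h import *
o=sensors.get_obs();print(rows(rk(.010,0,.130)).round(4),EX@o['force'],EY@o['force'])
```

```text
[-0.0344 -0.0747 -0.0031] 3.2292917369503544 0.7046839236934781
```

Scaled: 0.004 m / 0.5 = 0.008, 0.002 m / 0.5 = 0.004.

Call:
drive_effector(deltas=[{"xyz":[0, 0.004, 0], "jaw":0.02}, {"xyz":[0, 0.008, 0], "jaw":0.02}, {"xyz":[0, 0.008, 0], "jaw":0.02}], only="clock|pos|force|open")

```text
clock: 19.5
tool_pos: [0.4542, 0.0197, 0.1277]
force: [6.0, -1.2, -0.3]
opening: 0.024
gripper_force: 30.0
```

Run:
```python
from h import *
o=sensors.get_obs();print(rows(rk(.010,0,.130)).round(4),EX@o['force'],EY@o['force'])
```

```text
[-0.033  -0.0759 -0.0019] -6.08903288944406 0.5590295115510068
```

Scaled: 0.002 m / 0.5 = 0.004, 0.001 m / 0.5 = 0.002.

Call:
drive_effector(deltas=[{"xyz":[0, 0.002, 0], "jaw":0.02}, {"xyz":[0, 0.004, 0], "jaw":0.02}, {"xyz":[0, 0.004, 0], "jaw":0.02}], only="clock|pos|force|open")

```text
clock: 19.88
tool_pos: [0.4525, 0.02, 0.1278]
force: [6.4, -0.4, 0.4]
opening: 0.0242
gripper_force: 30.0
```

Run:
```python
from h import *
o=sensors.get_obs();print(rows(rk(.010,0,.130)).round(4),EX@o['force'],EY@o['force'])
```

```text
[-0.0328 -0.0777 -0.0018] -6.416546789165668 -0.28224237122971324
```

Scaled: -0.033 m / 0.5 = -0.066, -0.005 m / 0.5 = -0.01.

Call:
drive_effector(deltas=[{"xyz":[-0.008, 0, -0.003], "jaw":0.02}, {"xyz":[-0.02, 0, -0.007], "jaw":0.02}, {"xyz":[-0.032, 0, -0.01], "jaw":0.02}, {"xyz":[-0.044, 0, -0.012], "jaw":0.02}, {"xyz":[-0.056, 0, -0.013], "jaw":0.02}, {"xyz":[-0.066, 0, -0.013], "jaw":0.02}, {"xyz":[-0.066, 0, -0.013], "jaw":0.02}], only="clock|pos|force|open")

```text
clock: 20.75
tool_pos: [0.4564, 0.0531, 0.1349]
force: [6.2, -1.3, 4.1]
opening: 0.0242
gripper_force: 30.0
```

Run:
```python
from h import *
o=sensors.get_obs();print(rows(rk(.010,0,.130)).round(4),EX@o['force'],EY@o['force'])
```

```text
[ 0.0006 -0.0771  0.0054] -6.251445552928684 0.6637702083788999
```

Scaled: -0.036 m / 0.5 = -0.072, 0.002 m / 0.5 = 0.004.

Call:
drive_effector(deltas=[{"xyz":[0, -0.008, 0.004], "jaw":0.02}, {"xyz":[0, -0.018, 0.004], "jaw":0.02}, {"xyz":[0, -0.028, 0.004], "jaw":0.02}, {"xyz":[0, -0.038, 0.004], "jaw":0.02}, {"xyz":[0, -0.048, 0.004], "jaw":0.02}, {"xyz":[0, -0.058, 0.004], "jaw":0.02}, {"xyz":[0, -0.066, 0.004], "jaw":0.02}, {"xyz":[0, -0.072, 0.004], "jaw":0.02}], only="clock|pos|force|open")

```text
clock: 21.75
tool_pos: [0.4937, 0.0494, 0.1346]
force: [4.0, -1.6, 16.5]
opening: 0.0243
gripper_force: 30.0
```

Run:
```python
from h import *
o=sensors.get_obs();print(rows(rk(.010,0,.130)).round(4),EX@o['force'],EY@o['force'])
```

```text
[ 0.0007 -0.0395  0.005 ] -4.09553059038783 1.175492249820716
```

Scaled: -0.008 m / 0.5 = -0.016, -0.007 m / 0.5 = -0.014.

Call:
drive_effector(deltas=[{"xyz":[0, -0.004, 0], "jaw":0.02}, {"xyz":[0, -0.008, 0], "jaw":0.02}, {"xyz":[0, -0.012, 0], "jaw":0.02}, {"xyz":[0, -0.014, 0], "jaw":0.02}, {"xyz":[0, -0.016, 0], "jaw":0.02}, {"xyz":[0, -0.016, 0], "jaw":0.02}], only="clock|pos|force|open")

```text
clock: 22.5
tool_pos: [0.5013, 0.0484, 0.1346]
force: [4.3, -1.5, 17.0]
opening: 0.0241
gripper_force: 30.0
```

Run:
```python
from h import *
o=sensors.get_obs();print(rows(rk(.010,0,.130)).round(4),EX@o['force'],EY@o['force'])
```

```text
[ 0.0004 -0.0319  0.0049] -4.40381772391659 1.0141048117976865
```

Scaled: -0.003 m / 0.5 = -0.006, -0.002 m / 0.5 = -0.004.

Call:
drive_effector(deltas=[{"xyz":[0, -0.002, -0.004], "jaw":0.02}, {"xyz":[0, -0.004, -0.005], "jaw":0.02}, {"xyz":[0, -0.006, -0.005], "jaw":0.02}, {"xyz":[0, -0.006, -0.005], "jaw":0.02}], only="clock|pos|force|open")

```text
clock: 23.0
tool_pos: [0.5016, 0.0474, 0.1348]
force: [4.4, -1.6, 7.8]
opening: 0.0242
gripper_force: 30.0
```

Run:
```python
from h import *
o=sensors.get_obs();print(rows(rk(.010,0,.130)).round(4),EX@o['force'],EY@o['force'])
```

```text
[-0.0006 -0.0315  0.0049] -4.557314870308353 1.154733121790895
```

Scaled: -0.002 m / 0.5 = -0.004, -0.001 m / 0.5 = -0.002.

Call:
drive_effector(deltas=[{"xyz":[0, -0.002, 0], "jaw":0.02}, {"xyz":[0, -0.004, 0], "jaw":0.02}, {"xyz":[0, -0.004, 0], "jaw":0.02}], only="clock|pos|force|open")

```text
clock: 23.38
tool_pos: [0.5035, 0.0472, 0.1348]
force: [3.2, -1.2, 8.4]
opening: 0.0246
gripper_force: 30.0
```

Run:
```python
from h import *
o=sensors.get_obs();print(rows(rk(.010,0,.130)).round(4),EX@o['force'],EY@o['force'])
s=snap('side')
cv2.imwrite('pics/a9.png',cv2.resize(s['frame'][150:280,240:400],None,fx=4,fy=4,interpolation=2)[:,:,::-1])
```

```text
[-0.0006 -0.0296  0.0049] -3.268030729997475 0.830322538774372
```

View pics/a9.png

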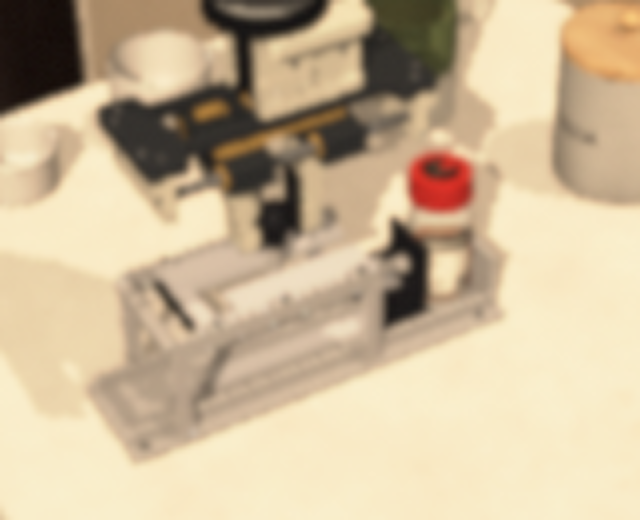

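The jar is upright and touched by the pusher face at (405,275). I'll keep easing until the spring load is off the gripper.

Scaled: -0.002 m / 0.5 = -0.004, -0.001 m / 0.5 = -0.002.

Call:
drive_effector(deltas=[{"xyz":[0, -0.002, -0.002], "jaw":0.02}, {"xyz":[0, -0.004, -0.002], "jaw":0.02}, {"xyz":[0, -0.004, -0.002], "jaw":0.02}], only="clock|pos|force|open")

```text
clock: 23.8
tool_pos: [0.5045, 0.0468, 0.1349]
force: [4.4, -1.8, 3.6]
opening: 0.0242
gripper_force: 30.0
```

Run:
```python
from h import *
o=sensors.get_obs();print(rows(rk(.010,0,.130)).round(4),EX@o['force'],EY@o['force'])
```

```text
[-0.001  -0.0286  0.0049] -4.54684756456519 1.3273568770198656
```

Scaled: -0.002 m / 0.5 = -0.004, -0.001 m / 0.5 = -0.002.

Call:
drive_effector(deltas=[{"xyz":[0, -0.002, 0], "jaw":0.02}, {"xyz":[0, -0.004, 0], "jaw":0.02}, {"xyz":[0, -0.004, 0], "jaw":0.02}], only="clock|pos|force|open")

```text
clock: 24.18
tool_pos: [0.5059, 0.0464, 0.1348]
force: [0.6, -2.4, 5.4]
opening: 0.0244
gripper_force: 30.0
```

Run:
```python
from h import *
o=sensors.get_obs();print(rows(rk(.010,0,.130)).round(4),EX@o['force'],EY@o['force'])
```

```text
[-0.0012 -0.0272  0.0048] -0.8779629328062193 2.3336603552519506
```

Careful with the scale: shifts go in shares of 0.5 m and turns go in shares of 180 degrees. That gives: -0.0008 m / 0.5 = -0.0016, -0.0005 m / 0.5 = -0.001.

Call:
drive_effector(deltas=[{"xyz":[-0.001, -0.0016, 0], "jaw":0.02}, {"xyz":[-0.001, -0.0016, 0], "jaw":0.02}], only="clock|pos|force|open")

```text
clock: 24.42
tool_pos: [0.506, 0.0465, 0.1347]
force: [-2.0, -1.1, 8.7]
opening: 0.0242
gripper_force: 30.0
```

Run:
```python
from h import *
o=sensors.get_obs();print(rows(rk(.010,0,.130)).round(4),EX@o['force'],EY@o['force'])
```

```text
[-0.001  -0.0271  0.0047] 1.9157850387418056 1.3164060957257426
```

Force has reversed, so the jar is held at the lip. Release and lift clear.

Scaled: -0.11 m / 0.5 = -0.22, -0.07 m / 0.5 = -0.14.

Call:
drive_effector(deltas=[{"xyz":[0, 0, -0.002], "jaw":0.045}, {"xyz":[0, 0, -0.002], "jaw":0.045}, {"xyz":[0, 0, -0.002], "jaw":0.045}, {"xyz":[0, 0, -0.06], "jaw":0.045}, {"xyz":[0, 0, -0.14], "jaw":0.045}, {"xyz":[0, 0, -0.22], "jaw":0.045}], only="clock|pos|force|open")

```text
clock: 25.18
tool_pos: [0.5065, 0.0469, 0.2455]
force: [0.5, -0.1, -0.2]
opening: 0.0449
gripper_force: 0.0
```

Call:
drive_effector(deltas=[{"xyz":[-0.12, 0, 0], "jaw":0.045}, {"xyz":[-0.24, 0, 0], "jaw":0.045}, {"xyz":[-0.34, 0, 0], "jaw":0.045}, {"xyz":[-0.34, 0, 0], "jaw":0.045}], only="clock|pos")

```text
clock: 25.68
tool_pos: [0.5241, 0.219, 0.2438]
```

Run:
```python
from h import *
t=snap('top');s=snap('side');C=cloud(s);v,u=np.mgrid[:400,:640];F=s['frame'].astype(int)
q=(C[...,2]>.106)&(C[...,2]<.12)&(F[...,0]>100)&(F[...,1]<70)&(s['z_map']>0)
P=C[q][:,:2].astype(np.float32);c,r=cv2.minEnclosingCircle(P);c=np.array([*c,0])-O;print('jar',q.sum(),r,c@EX,c@EY)
d=(C[...,2]>.11)&(C[...,2]<.145)&(u>280)&(u<345)&(v>185)&(v<235)&(s['z_map']>0)&(F.max(2)<80)
p=ray(s,u[d].mean(),v[d].mean(),.124)-O;print('knob',d.sum(),p@EX,p@EY)
a=cv2.resize(s['frame'][150:280,240:400],None,fx=2.4,fy=3);a=cv2.resize(s['frame'][150:280,240:400],(400,325));b=cv2.resize(t['frame'][130:310,150:371],(400,325))
cv2.imwrite('pics/a10.png',np.hstack([a,b])[:,:,::-1])
```

```text
jar 112 0.020781386643648148 -0.08673791925110538 0.00047813194717335854
knob 55 0.03839373534671342 0.004421555899025893
```

View pics/a10.png

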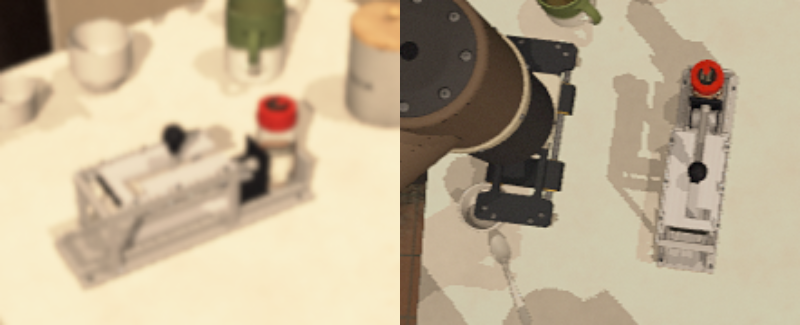

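The jar stands upright against the lip at rack x ≈ −87 mm (side view at (277,120)), with the pusher pressed on it. The knob is upright at travel ≈ 28 mm, and the cup and ramekin are undisturbed. Handing in.

```bash
python3 -c "
from plant import ctrl, viewer, workorder, sensors
print(workorder.close_job())"
```

```text
the job is handed in; nothing more can be done
None
```

The job is handed in at about 26 s: the jar stands upright, held against the lip by the pusher, with the handle upright and released and the cup and ramekin not touched; no verdict was returned.

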